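# Draw the spring tester out and hold it at the red rider

## Task

Check the spring tester on the bench: take the black knob on its sprung carriage, draw the carriage all the way out to the end stop, then ease it back without letting it snap until its pointer lines up with the red rider. Finish while still holding the knob there, pointer at the red rider, because the spring will pull the carriage home if you let go. Do not shift the riders, and leave the other things on the bench where they are.

Things in the scene. Friction and masses are not known exactly. Their poses are not given: they have to be found in the camera images.
- tester: bed of the spring tester, fixed to the bench: a grey plate 290 x 90 x 12 mm lying flat, with a 36 mm high dark end stop block (top 48 mm above the bench) at its -x end and a horizontal aluminium spring barrel at its +x end (top 52 mm above the bench). Origin on the bench under the point where the knob's axis stands with the carriage home; its own z is up; the carriage is drawn out along its own -x. White scale strips without figures lie along both long edges.
- carriage (a joint): how far the sprung carriage (aluminium block 36 x 64 mm, top 46 mm above the bench, on two rods) is drawn out, in m: 0 = home against the barrel, 0.090 = out at the end stop. The spring always pulls it home, with about 4 N at home rising evenly to about 14 N at the stop; friction is only 0.5 N, so let go it snaps back.
- knob_grip (a point): point on the axis of the black upright round knob on the carriage, 78 mm above the bench; a good place to grip. The knob is 24 mm in diameter, stands from 46 mm (carriage top) to 99 mm above the bench, has a 29 mm collar on its lowest 5 mm, does not turn, and can be gripped across its diameter from above in any yaw.
- pointer (a point): tip of the thin black pointer at the carriage's side, on the tester's own +y side, 38 mm from the knob's axis and 20 mm above the bench; it travels with the carriage. A similar pointer without use here is on the other side.
- red_mark (a point): in the upright red tab (4 mm thick along the scale) of the red rider, 20 mm above the bench; the rider is a 14 mm wide clip, 39 mm high, on the plate's edge at the tester's own +y side, 27 to 70 mm out from the pointer's home place. Pointer and mark line up when their places along the tester's own x agree. About 3 N would shift the rider along the edge: leave it.
- v_block: loose grey steel V-block 42 x 45 x 35 mm standing beside the tester, origin in the middle of its underside; to be left.
- master_ring: loose steel ring gauge 76 mm in diameter, 25 mm high, lying flat beside the tester, origin in the middle of its underside; to be left.
- blue_mark (a point): middle of the upright tab of the blue rider, a clip like the red one on the tester's own -y edge; an old setting, not the mark; to be left as it is.

How it is judged:
By the outcome, as a careful person would: the job done as asked, in the order asked, and still so for the second after the job is handed in, while the arm keeps its last pose, push and grip.
It also fails if it takes over 35 s, if anything falls off the work surface, if the arm or the gripper's body presses on something with over 40 N, if the wrist force passes 120 N, or if a joint passes its speed limit or range.

## Robot

A 6-joint arm with a two-finger parallel gripper is mounted at the origin on a cart in front of the work surface, level with it; the furniture and walls round the work are solid. World frame = base frame: x ahead of the robot, y to its left, z up, the work surface at z = 0. Lengths are in m, angles in degrees, forces in N, time in s.
With the tool pointing down it reaches from about 0.25 to 0.725 m from the base axis. Payload 9.7 kg.
Tool frame: the origin (TCP) lies at the centre of the arm's flange, where the gripper is bolted on; the fingertips stand 173 mm ahead of it and the grasp point (between the pads) lies 155 mm ahead of it; z points along the fingers, y is the line along which they close (so a half turn about z gives the same grasp; the last joint's range is limited). The gripper opens to 85 mm and grips with 20 to 120 N. Pads are 22 mm wide; open, the fingers measure 114 mm over their backs; the gripper's body (76 mm by 85 mm) begins 54 mm behind the grasp point. The pads swing forward as they close: fully open they stand 13 mm farther back than shut.
Start: joints at [-65.833, 4.979, 10.078, 95.1, 0, 90], TCP at [0.225, -0.502, 0.405] pointing down, gripper open.
Joint ranges: [-179.16, 179.16], [-48.56, 103.87], [-65.8, 70.77], [-126.05, 130.52], [-82.76, 87.17], [-180, 180]. Speed limits (degrees/s): [127.2, 127.2, 147.25, 180, 180, 180].

## Interface

Orientations are given as [roll, pitch, yaw] about the fixed x, y, z axes, in that order (R = Rz(yaw) Ry(pitch) Rx(roll)).
In Python, from workcell import monitor, camera, get_calibration, bot gives the robot as it stands.
- The arm moves only by the tool carry_out, never from a script. Its argument "targets" is text: rows parted by semicolons, each of 7 numbers parted by spaces: the shift along the tool's x, y, z in units of 0.04 m (1.0 is 0.04 m), then the turn, a rotation vector about the tool's x, y, z in units of 0.1 rad (1.0 is 0.1 rad), then the opening, from -1 (shut) to 1 (fully open), so that 0 is half open. A call has exactly 8 rows; each row shifts and turns the commanded pose from where the row before left it, along the tool's axes as they then stand; what a row does not reach is not made up. A row lasts 1/12 s, in which the tool goes at most 41.7 mm and 7.16 degrees, less where a joint would pass 70% of its speed; a pose out of reach is approached as far as the arm can. A call with a number of a shift or a turn outside -1 to 1 is refused whole. A call with a gripper value outside its range is refused whole. The fingers move at their own pace and stop on an object; "newtons" is the grip in N (left out, the last holds). Time passes only in rows, so rows that do not move let the fingers close, or fill a call up. It gives the time, the measured TCP pose, the force, the opening and the grip force at its end, in the units of the state.
- monitor.get_obs(): the state, without advancing time (a new reading comes with each control period).
- camera(name): name is "side" or "top" or "wrist"; returns the picture (384x512x3 uint8, red, green, blue); there is no depth.
- get_calibration(name): a dict with "fx", "fy", "cx", "cy" (pixels), "view" (4x4, takes a point from world to camera coordinates). Camera axes: x right, y down, z forward; pixel columns grow to the right and rows downward; lengths in m; the calibration is good to about 2 mm. A picture is of the moment at which its call begins: read the wrist's pose just before it. get_calibration takes no time and is no camera call; for the wrist camera it gives the pose at the moment of the call.
- bot.job_done(): hands the job in; it is judged then, once.
The state is a dict: "time": time; "q": joint angles; "qd": joint speeds; "joint_efforts": joint torques, N m; "ee_pos": TCP position; "tcp_rot": TCP orientation; "wrist_force": force on the tool from outside, world axes, zero at the start; "torque": the same for the moment, N m; "opening": finger opening in m; "grasp_force": force on a finger pad.
Only numpy, scipy, OpenCV 4.12 (cv2) and the standard library are available. Lean on these libraries where they do the work, as an engineer would, in place of code of your own. Each camera call takes 0.05 s, during which the arm holds its last target. There are 200 camera calls.

## Working session

There is one attempt and no reset: what is moved stays moved. The work goes in short steps, Python scripts to look and compute and a tool call to move; the robot and the scene stay as the last step left them, time stands still between calls to the robot, and variables do not carry over. Pictures are saved under pics/ and viewed, at most 10 in all, crops included, and the job is handed in when it is done.

Besides the shell and the picture viewer there is one more tool, called after ">>>" by a JSON object that holds its "op" and its "data". carry_out: Moves the arm, as the interface text tells. Shifts and turns lie within -1 to 1; 1 stands for 0.04 m of shift or 0.1 rad of turn. Its arguments: {"type":"object","properties":{"targets":{"type":"string"},"newtons":{"type":"number"}},"required":["targets"]}

```bash
mkdir -p pics; cat > h.py <<'E'
import numpy as np, cv2
from workcell import monitor, camera, get_calibration, bot
def snap(n,f):
    c=get_calibration(n); im=camera(n); cv2.imwrite('pics/'+f+'.png',cv2.cvtColor(im,cv2.COLOR_RGB2BGR)); 
    np.savez('pics/'+f+'.npz',im=im,view=np.array(c['view']),k=[c['fx'],c['fy'],c['cx'],c['cy']]); return im,c
def ray(c,u,v):
    V=np.array(c['view']);R=V[:3,:3];o=-R.T@V[:3,3]
    return o,R.T@np.array([(u-c['cx'])/c['fx'],(v-c['cy'])/c['fy'],1])
def onz(c,u,v,z):
    o,d=ray(c,u,v);return o+d*(z-o[2])/d[2]
def proj(c,p):
    V=np.array(c['view']);q=V[:3,:3]@np.array(p)+V[:3,3];return np.array([c['fx']*q[0]/q[2]+c['cx'],c['fy']*q[1]/q[2]+c['cy']])
E
python3 - <<'E'
from h import *
t,_=snap('top','top0'); s,_=snap('side','side0')
print(monitor.get_obs())
for n in('top','side'):
    c=get_calibration(n);print(n,c['fx'],ray(c,256,192))
E
```

```text
{'time': 0.1, 'q': array([-6.58316760e+01,  5.00722659e+00,  1.00405843e+01,  9.51008957e+01,
       -1.39074959e-03,  9.00001467e+01]), 'qd': array([-0.05030741, -0.02450239,  0.04287128,  0.04049323, -0.06578673,
       -0.13260144]), 'joint_efforts': array([ 1.09679757e-03, -5.21562552e+01,  4.65651727e+01,  1.60202041e-02,
       -1.31734478e-05, -5.48341959e-06]), 'ee_pos': array([ 0.22517675, -0.50178937,  0.40407503]), 'tcp_rot': array([-1.79932462e+02,  1.39092157e-03,  2.41681789e+01]), 'wrist_force': array([-0.33490994,  0.91393594, -0.09951473]), 'torque': array([-0.00187531,  0.00692507,  0.01668722]), 'grasp_force': 0.0, 'opening': 0.08538707909356869}
top 377.1172191330261 (array([0.39675479, 0.04519719, 0.91837045]), array([ 0.10464977, -0.03637879, -0.99384644]))
side 427.4281752904626 (array([ 0.47045326, -0.73421153,  0.44114775]), array([ 0.02511311,  0.9129589 , -0.40741288]))
```

View pics/top0.png

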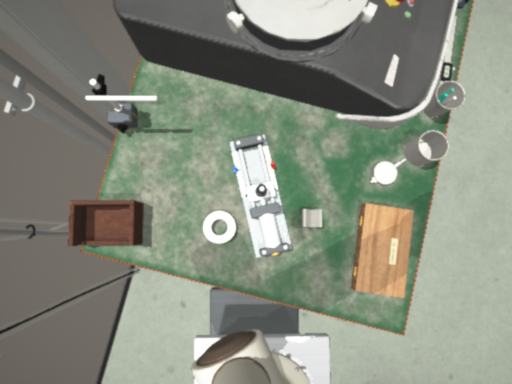

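View pics/side0.png

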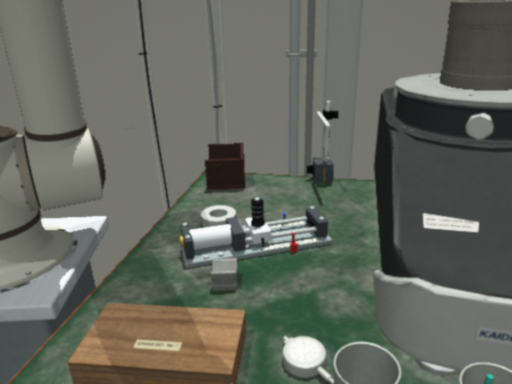

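Top view: dark end stop at about (249,142), barrel end at (272,250), black knob at (261,189), red rider at (274,166) and blue at (236,170). The ring is at (219,227) and the V-block at (312,218). The side view shows the knob at (258,212) and the red rider at (293,243).

```bash
python3 - <<'E'
from h import *
d=np.load('pics/top0.npz');im=d['im'];c=get_calibration('top');h=cv2.cvtColor(im,cv2.COLOR_RGB2HSV)
roi=np.zeros(h.shape[:2],np.uint8);roi[125:265,222:298]=1
def blob(n,m):
    m=(m.astype(np.uint8)&roi); k,l,s,ce=cv2.connectedComponentsWithStats(m)
    for i in range(1,k):
        if s[i,4]>3: print(n,s[i],ce[i].round(1),onz(c,*ce[i],.03).round(4))
blob('red',((h[...,0]<8)|(h[...,0]>172))&(h[...,1]>150)&(h[...,2]>90))
blob('blue',(h[...,0]>105)&(h[...,0]<130)&(h[...,1]>130))
blob('dark',(h[...,2]<45)&(h[...,1]<90))
pl=((h[...,1]<60)&(h[...,2]>60)).astype(np.uint8)&roi
cs,_=cv2.findContours(pl,cv2.RETR_EXTERNAL,cv2.CHAIN_APPROX_NONE);q=max(cs,key=cv2.contourArea)
r=cv2.minAreaRect(q);b=cv2.boxPoints(r);P=np.array([onz(c,*p,.012) for p in b]);print(b.round(1),P.round(3),[np.linalg.norm(P[i]-P[i-1]) for i in range(4)])
s=np.load('pics/side0.npz')['im'];
A=cv2.resize(im[125:270,215:330],None,fx=4,fy=4,interpolation=2)[:600];B=cv2.resize(s[185:300,170:340],None,fx=4,fy=4,interpolation=2)
cv2.imwrite('pics/A.png',A[...,::-1]);cv2.imwrite('pics/B.png',B[...,::-1])
E
```

```text
red [271 163   4   5  15] [272.8 165.1] [ 0.555 -0.028  0.03 ]
blue [233 167   4   6  14] [234.6 168.9] [0.5457 0.0632 0.03  ]
[[222. 125.]
 [297. 125.]
 [297. 264.]
 [222. 264.]] [[ 0.658  0.094  0.012]
 [ 0.659 -0.091  0.012]
 [ 0.32  -0.084  0.012]
 [ 0.321  0.094  0.012]] [np.float64(0.33662689667575596), np.float64(0.1850317127731108), np.float64(0.3389674851723424), np.float64(0.17807514382240605)]
```

View pics/A.png

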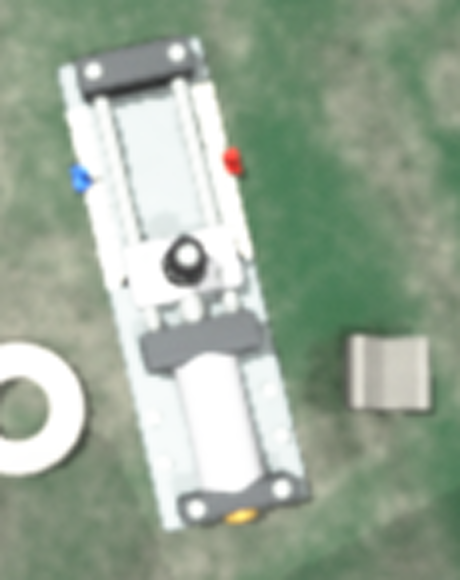

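View pics/B.png

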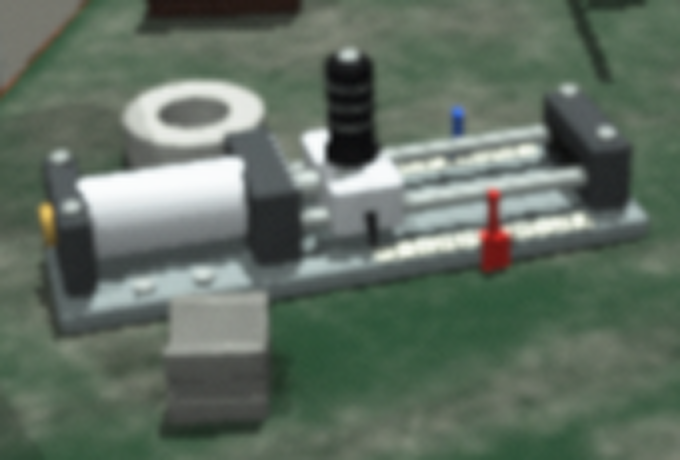

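The crops show the plate outline, the knob's cap, the pointer at side px (263,242) and the red tab at side px (293,237).

```bash
python3 - <<'E'
from h import *
t=get_calibration('top');s=get_calibration('side')
C=[onz(t,215+(u+.5)/4-.5,125+(v+.5)/4-.5,.012)[:2] for u,v in[(58,67),(200,38),(310,497),(163,530)]]
print(np.round(C,4),[np.linalg.norm(C[i]-C[i-1]).round(4) for i in range(4)])
e=(C[2]+C[3]-C[0]-C[1]);e/=np.linalg.norm(e);print('ex',e,np.degrees(np.arctan2(e[1],e[0])))
# bolts on stop top z~.05, barrel end
def tri(a,b):
    o1,d1=ray(t,*a);o2,d2=ray(s,*b);k=np.linalg.lstsq(np.c_[d1,-d2],o2-o1,rcond=None)[0]
    return (o1+k[0]*d1+o2+k[1]*d2)/2,np.linalg.norm(o1+k[0]*d1-o2-k[1]*d2)
T=lambda u,v:(215+u/4-.4,125+v/4-.4);S=lambda u,v:(170+u/4-.4,185+v/4-.4)
for n,a,b in[('knobcap',T(187,256),S(349,55)),('redtop',T(231,158),S(493,193)),('bluetop',T(80,176),S(458,110)),('bolt1',T(93,70),S(569,91)),('bolt2',T(177,53),S(606,132)),('bb1',T(197,509),S(60,157)),('bb2',T(282,489),S(71,207))]: 
    p,r=tri(a,b);print(n,p.round(4),round(r,4))
print('knob top plane',onz(t,*T(187,256),.099))
E
```

```text
[[ 0.6169  0.077 ]
 [ 0.6353 -0.0102]
 [ 0.3553 -0.0734]
 [ 0.3366  0.0145]] [np.float64(0.2872), np.float64(0.089), np.float64(0.287), np.float64(0.0899)]
ex [-0.97573291 -0.21896411] -167.35180254430315
knobcap [0.4913 0.0034 0.0986] 0.0015
redtop [ 0.557  -0.0264  0.0371] 0.0019
bluetop [0.5478 0.0631 0.0364] 0.0047
bolt1 [0.6066 0.0552 0.0491] 0.0007
bolt2 [0.6167 0.0058 0.0504] 0.0011
bb1 [ 0.3515 -0.0033  0.0539] 0.0008
bb2 [ 0.3621 -0.0519  0.0538] 0.0004
knob top plane [0.49048393 0.00343503 0.099     ]
```

>>> {"op": "carry_out", "data": {"targets": "0 0 0 0 0 1 1; 0 0 0 0 0 1 1; 0.3 -0.35 0 0 0 0 1; 0.6 -0.7 0 0 0 0 1; 0.6 -0.7 0 0 0 0 1; 0.6 -0.7 0 0 0 0 1; 0.6 -0.7 0 0 0 0 1; 0.6 -0.7 0 0 0 0 1", "newtons": 100}}

```text
time: 0.77
ee_pos: [0.3203, -0.3209, 0.4044]
tcp_rot: [-180.0, 0.0, 12.7]
wrist_force: [1.4, -0.4, -0.3]
opening: 0.0853
grasp_force: 0.0
```

>>> {"op": "carry_out", "data": {"targets": "0.6 -0.7 0 0 0 0 1; 0.6 -0.7 0 0 0 0 1; 0.6 -0.7 0 0 0 0 1; 0.6 -0.7 0.4 0 0 0 1; 0.6 -0.7 0.6 0 0 0 1; 0.6 -0.7 0.5 0 0 0 1; 0.6 -0.7 0.5 0 0 0 1; 0.4 -0.4 0.4 0 0 0 1"}}

```text
time: 1.43
ee_pos: [0.4522, -0.0746, 0.3085]
tcp_rot: [-179.9, 0.0, 12.8]
wrist_force: [0.4, -0.3, -0.3]
opening: 0.0855
grasp_force: 0.0
```

>>> {"op": "carry_out", "data": {"targets": "0.34 -0.42 0 0 0 0 1; 0.34 -0.42 0 0 0 0 1; 0.34 -0.42 0 0 0 0 1; 0.34 -0.42 0 0 0 0 1; 0 0 0 0 0 0 1; 0 0 0 0 0 0 1; 0 0 0 0 0 0 1; 0 0 0 0 0 0 1"}}

```text
time: 2.1
ee_pos: [0.4898, -0.0005, 0.3101]
tcp_rot: [180.0, 0.0, 12.7]
wrist_force: [0.1, -0.5, 0.4]
opening: 0.0856
grasp_force: 0.0
```

```bash
python3 - <<'E'
from h import *
snap('wrist','w1');print(monitor.get_obs()['ee_pos'])
c=get_calibration('wrist');print(ray(c,256,192),proj(c,[.4908,.0034,.099]))
E
```

```text
[ 0.48976799 -0.00052629  0.31021943]
(array([0.56700473, 0.01603349, 0.27870715]), array([-0.29659065, -0.08464956, -0.95140338])) [245.34189675 216.64609432]
```

View pics/w1.png

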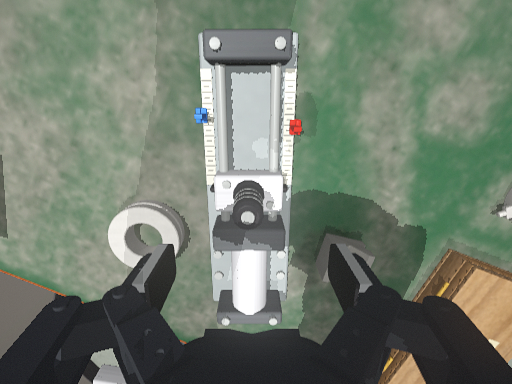

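The wrist view shows the knob's cap at (248,216), close to the predicted (245,217). The red rider is at (296,127) and the tester is upright in the picture, so the yaw is right.

>>> {"op": "carry_out", "data": {"targets": "0.05 -0.07 0 0 0 0 1; 0 0 0.4 0 0 0 1; 0 0 0.4 0 0 0 1; 0 0 0.4 0 0 0 1; 0 0 0.4 0 0 0 1; 0 0 0.35 0 0 0 1; 0 0 0 0 0 0 1; 0 0 0 0 0 0 1"}}

```text
time: 2.82
ee_pos: [0.4911, 0.003, 0.2321]
tcp_rot: [-180.0, 0.1, 12.7]
wrist_force: [0.8, -0.6, 0.3]
opening: 0.0854
grasp_force: 0.0
```

>>> {"op": "carry_out", "data": {"targets": "0 0 0 0 0 0 -1; 0 0 0 0 0 0 -1; 0 0 0 0 0 0 -1; 0 0 0 0 0 0 -1; 0 0 0 0 0 0 -1; 0 0 0 0 0 0 -1; 0 0 0 0 0 0 -1; 0 0 0 0 0 0 -1"}}

```text
time: 3.48
ee_pos: [0.4915, 0.0032, 0.2329]
tcp_rot: [180.0, -0.0, 12.7]
wrist_force: [-0.9, -1.7, 5.3]
opening: 0.0223
grasp_force: 97.5
```

>>> {"op": "carry_out", "data": {"targets": "0.15 0 0 0 0 0 -1; 0.25 0 0 0 0 0 -1; 0.25 0 0 0 0 0 -1; 0.3 0 0 0 0 0 -1; 0.3 0 0 0 0 0 -1; 0.3 0 0 0 0 0 -1; 0.25 0 0 0 0 0 -1; 0.2 0 0 0 0 0 -1"}}

```text
time: 4.15
ee_pos: [0.569, 0.0207, 0.2329]
tcp_rot: [180.0, 0.2, 12.7]
wrist_force: [-13.9, -3.7, 14.5]
opening: 0.0221
grasp_force: 98.0
```

>>> {"op": "carry_out", "data": {"targets": "0.05 0 0 0 0 0 -1; 0.05 0 0 0 0 0 -1; 0.03 0 0 0 0 0 -1; 0.03 0 0 0 0 0 -1; 0.02 0 0 0 0 0 -1; 0 0 0 0 0 0 -1; 0 0 0 0 0 0 -1; 0 0 0 0 0 0 -1"}}

```text
time: 4.82
ee_pos: [0.5753, 0.0221, 0.2329]
tcp_rot: [180.0, 0.2, 12.7]
wrist_force: [-13.3, -3.0, 12.5]
opening: 0.0222
grasp_force: 98.2
```

>>> {"op": "carry_out", "data": {"targets": "0.03 0 0 0 0 0 -1; 0.03 0 0 0 0 0 -1; 0.02 0 0 0 0 0 -1; 0.02 0 0 0 0 0 -1; 0.02 0 0 0 0 0 -1; 0 0 0 0 0 0 -1; 0 0 0 0 0 0 -1; 0 0 0 0 0 0 -1"}}

```text
time: 5.48
ee_pos: [0.5799, 0.0232, 0.2329]
tcp_rot: [180.0, 0.2, 12.7]
wrist_force: [-13.7, -4.1, 12.6]
opening: 0.0216
grasp_force: 98.2
```

>>> {"op": "carry_out", "data": {"targets": "0.02 0 0 0 0 0 -1; 0.02 0 0 0 0 0 -1; 0 0 0 0 0 0 -1; 0 0 0 0 0 0 -1; 0 0 0 0 0 0 -1; 0 0 0 0 0 0 -1; 0 0 0 0 0 0 -1; 0 0 0 0 0 0 -1"}}

```text
time: 6.15
ee_pos: [0.5806, 0.0233, 0.2329]
tcp_rot: [180.0, 0.3, 12.7]
wrist_force: [-20.7, -4.9, 16.6]
opening: 0.0221
grasp_force: 98.4
```

>>> {"op": "carry_out", "data": {"targets": "0.02 0 0 0 0 0 -1; 0 0 0 0 0 0 -1; 0 0 0 0 0 0 -1; 0 0 0 0 0 0 -1; 0 0 0 0 0 0 -1; 0 0 0 0 0 0 -1; 0 0 0 0 0 0 -1; 0 0 0 0 0 0 -1"}}

```text
time: 6.82
ee_pos: [0.5808, 0.0234, 0.2329]
tcp_rot: [180.0, 0.4, 12.7]
wrist_force: [-25.0, -5.4, 19.6]
opening: 0.0223
grasp_force: 98.6
```

```bash
python3 - <<'E'
from h import *
a,_=snap('side','s2');b,_=snap('wrist','w2')
A=cv2.resize(a[185:285,210:350],None,fx=4,fy=4,interpolation=2);B=cv2.resize(b[20:220,180:320],None,fx=2,fy=2,interpolation=2)
cv2.imwrite('pics/C.png',np.hstack([A,B[:400]])[...,::-1] if A.shape[0]==400 else A)
E
```

```text
(no output)
```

View pics/C.png

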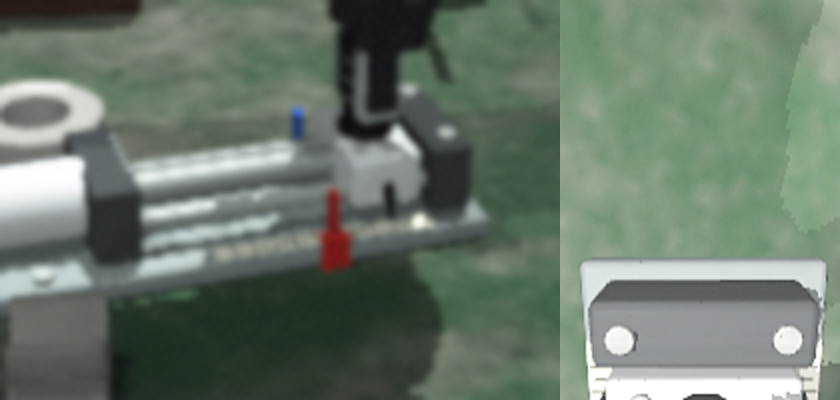

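The carriage is against the end stop: the force has risen and the block touches the stop block. The pointer is at side px (307,234) and the red tab at (293,236). Now I'll work out the mark's place along the travel.

```bash
python3 - <<'E'
from h import *
s=get_calibration('side');w=np.load('pics/w1.npz');cw=dict(zip(('fx','fy','cx','cy'),w['k']),view=w['view'])
th=np.radians(12.75);ox=np.array([np.cos(th),np.sin(th),0]);ey=np.array([np.sin(th),-np.cos(th),0]);K=np.array([.491,.0030,0])
def onp(c,u,v,y):
    o,d=ray(c,u,v);p=o+d*((y-(o-K)@ey)/(d@ey));return (p-K)@ox,p[2]
for f in('side0','s2'):
    im=np.load(f'pics/{f}.npz')['im'].astype(int)
    red=(im[...,0]>110)&(im[...,1]<60)&(im[...,2]<60);red[:, :250]=0;red[:,320:]=0
    for v in range(228,256):
        r=np.where(red[v])[0]
        if len(r):print(f,v,r.min(),r.max(),(np.average(r,weights=im[v,r,0])).round(2),end=' | ')
    print()
    x0=258 if f=='side0' else 300
    for v in range(230,247):
        row=im[v,x0:x0+13].sum(1); print(v,row)
for n,u,v in[('home',262.9,241),('stop',307.2,234)]:print(n,onp(s,u,v,.038))
for v in(233,237,241):print('tab',[onp(s,293.3,v,y) for y in(.040,.044)])
im=w['im'].astype(int);red=(im[...,0]>110)&(im[...,1]<60)&(im[...,2]<60);ys,xs=np.where(red);print(xs.min(),xs.max(),ys.min(),ys.max())
E
```

```text
side0 234 292 293 292.54 | side0 235 293 293 293.0 | side0 236 293 293 293.0 | side0 237 293 293 293.0 | side0 238 293 293 293.0 | side0 241 294 294 294.0 | side0 242 292 294 293.07 | side0 243 292 294 293.07 | side0 244 291 296 293.53 | side0 245 291 296 293.48 | 
230 [739 742 742 739 736 736 736 733 730 724 711 680 589]
231 [737 733 724 708 698 690 683 668 646 629 596 554 469]
232 [683 661 631 603 569 550 536 507 480 464 448 430 407]
233 [529 500 472 449 438 433 427 422 410 408 400 402 424]
234 [431 416 402 399 400 399 399 399 399 401 391 396 424]
235 [406 396 391 390 392 396 394 399 394 394 389 385 404]
236 [395 390 386 380 379 375 383 392 397 393 384 379 372]
237 [393 386 369 335 301 309 350 380 391 386 382 378 354]
238 [393 386 340 249 175 202 299 369 388 384 378 379 369]
239 [391 383 327 217 111 144 273 362 383 377 377 380 392]
240 [389 382 338 232 119 130 259 352 373 369 375 385 406]
241 [390 376 345 253 120 124 239 319 334 340 375 410 429]
242 [362 354 325 248 131 107 192 254 263 278 357 427 429]
243 [303 282 259 208 125 104 160 206 216 236 308 374 352]
244 [232 222 210 183 1
[... 1401 characters left out ...]
 [317 320 306 295 287 292 289 285 278 277 272 269 269]
246 [286 286 283 282 275 274 272 269 266 263 256 242 237]
home (np.float64(0.0008688840711357008), np.float64(0.026626060065960744))
stop (np.float64(0.09026570544274289), np.float64(0.02638651790377966))
tab [(np.float64(0.06091686144596498), np.float64(0.0347221250098359)), (np.float64(0.059471891687716744), np.float64(0.037132362102956507))]
tab [(np.float64(0.061012341238159205), np.float64(0.02591303497958164)), (np.float64(0.05956680525346357), np.float64(0.02837551286249962))]
tab [(np.float64(0.06110866050335419), np.float64(0.017026494076526788)), (np.float64(0.05966255331386108), np.float64(0.01954167205829138))]
81 300 120 302
```

>>> {"op": "carry_out", "data": {"targets": "-0.03 0 0 0 0 0 -1; -0.05 0 0 0 0 0 -1; -0.05 0 0 0 0 0 -1; -0.05 0 0 0 0 0 -1; -0.05 0 0 0 0 0 -1; -0.05 0 0 0 0 0 -1; -0.05 0 0 0 0 0 -1; -0.05 0 0 0 0 0 -1"}}

```text
time: 7.58
ee_pos: [0.5675, 0.0204, 0.2329]
tcp_rot: [180.0, 0.2, 12.7]
wrist_force: [-12.5, -4.0, 11.4]
opening: 0.0222
grasp_force: 98.4
```

>>> {"op": "carry_out", "data": {"targets": "-0.05 0 0 0 0 0 -1; -0.05 0 0 0 0 0 -1; -0.05 0 0 0 0 0 -1; -0.05 0 0 0 0 0 -1; -0.05 0 0 0 0 0 -1; -0.04 0 0 0 0 0 -1; -0.03 0 0 0 0 0 -1; -0.02 0 0 0 0 0 -1"}}

```text
time: 8.25
ee_pos: [0.5544, 0.0174, 0.2329]
tcp_rot: [180.0, 0.1, 12.7]
wrist_force: [-10.2, -2.5, 10.5]
opening: 0.022
grasp_force: 98.3
```

>>> {"op": "carry_out", "data": {"targets": "-0.02 0 0 0 0 0 -1; -0.02 0 0 0 0 0 -1; 0 0 0 0 0 0 -1; 0 0 0 0 0 0 -1; 0 0 0 0 0 0 -1; 0 0 0 0 0 0 -1; 0 0 0 0 0 0 -1; 0 0 0 0 0 0 -1"}}

```text
time: 8.92
ee_pos: [0.5529, 0.017, 0.2329]
tcp_rot: [180.0, 0.1, 12.7]
wrist_force: [-10.8, -3.3, 11.4]
opening: 0.0218
grasp_force: 98.3
```

```bash
python3 - <<'E'
from h import *
a,_=snap('side','s3');b,_=snap('wrist','w3');print(monitor.get_obs()['ee_pos'])
A=cv2.resize(a[215:265,260:330],None,fx=7,fy=7,interpolation=2);B=cv2.resize(b[90:240,180:330],None,fx=2,fy=2,interpolation=2)
B=np.vstack([B,np.zeros((50,300,3),np.uint8)]);
cv2.imwrite('pics/D.png',np.hstack([A,B])[...,::-1]) if A.shape[0]==350 else print(A.shape)
E
```

```text
[0.55285144 0.01707541 0.23290929]
```

View pics/D.png

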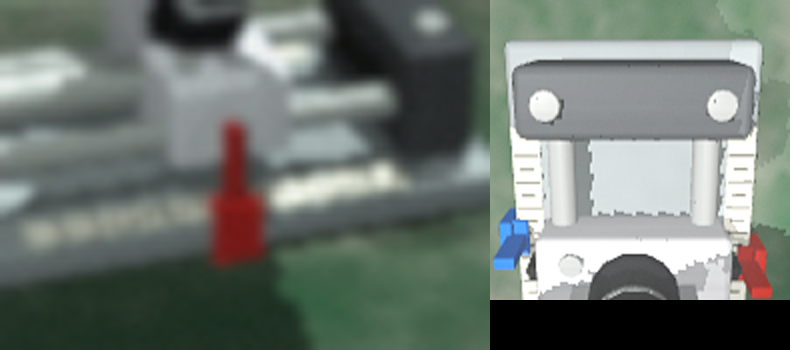

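The pointer is now hidden behind the red tab in the side view, at about px (293,236). In the wrist view it is near (304,222), beside the red rider. I'll look closer.

```bash
python3 - <<'E'
from h import *
d=np.load('pics/w3.npz');b=d['im'];cw=dict(zip(('fx','fy','cx','cy'),d['k']),view=d['view'])
cv2.imwrite('pics/E.png',cv2.resize(b[195:265,280:340],None,fx=8,fy=8,interpolation=cv2.INTER_NEAREST)[...,::-1])
o,_=ray(cw,256,192);th=np.radians(12.75);ox=np.array([np.cos(th),np.sin(th),0]);ey=np.array([np.sin(th),-np.cos(th),0]);K=np.array([.491,.0030,0])
print('cam',(o-K)@ox,(o-K)@ey,o[2],cw['fx'])
for q in(.058,.060,.062):
    print(q,'ptr',proj(cw,K+ox*q+ey*.038+[0,0,.02]),'tab20/39@44',proj(cw,K+ox*q+ey*.044+[0,0,.02]),proj(cw,K+ox*q+ey*.044+[0,0,.039]))
E
```

```text
cam 0.14235049442658856 0.0007748041760185152 0.20122726949339795 266.1791034153956
0.058 ptr [301.25617468 224.09959815] tab20/39@44 [309.29737279 224.09024304] [315.0988207  235.98383903]
0.06 ptr [301.41189823 221.64470353] tab20/39@44 [309.47861288 221.63537527] [315.3184896  233.32437947]
0.062 ptr [301.56861337 219.17417687] tab20/39@44 [309.66100702 219.16487599] [315.53969798 230.64628189]
```

View pics/E.png

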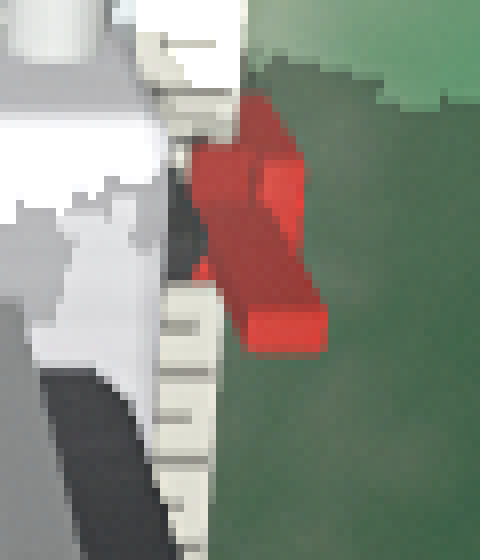

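>>> {"op": "carry_out", "data": {"targets": "-0.02 0 0 0 0 0 -1; -0.02 0 0 0 0 0 -1; -0.02 0 0 0 0 0 -1; 0 0 0 0 0 0 -1; 0 0 0 0 0 0 -1; 0 0 0 0 0 0 -1; 0 0 0 0 0 0 -1; 0 0 0 0 0 0 -1"}}

```text
time: 9.68
ee_pos: [0.5506, 0.0166, 0.2329]
tcp_rot: [180.0, 0.1, 12.7]
wrist_force: [-10.9, -2.4, 10.9]
opening: 0.022
grasp_force: 98.3
```

```bash
python3 - <<'E'
from h import *
a,_=snap('side','s4');b,c=snap('wrist','w4');p=monitor.get_obs()['ee_pos'];print(p)
A=cv2.resize(a[228:256,278:308],None,fx=13,fy=13,interpolation=0);A=cv2.resize(A,(390,480));B=cv2.resize(b[190:250,285:335],(400,480),interpolation=0)
cv2.imwrite('pics/F.png',np.hstack([A,B])[...,::-1])
s=a.astype(int)
for v in range(230,246,2):print(v,s[v,287:300].tolist() if v in(236,238) else s[v,287:300].sum(1))
o,_=ray(c,256,192);th=np.radians(12.75);ox=np.array([np.cos(th),np.sin(th),0]);ey=np.array([np.sin(th),-np.cos(th),0]);K=np.array([.491,.0030,0])
for q in(.058,.060,.062):
    print(q,'ptr z20,35',proj(c,K+ox*q+ey*.038+[0,0,.02]),proj(c,K+ox*q+ey*.038+[0,0,.035]),'tab20/39',proj(c,K+ox*q+ey*.0447+[0,0,.02]),proj(c,K+ox*q+ey*.0447+[0,0,.039]))
E
```

```text
[0.55056753 0.01651964 0.23294105]
230 [449 443 433 428 429 432 430 431 436 430 426 420 427]
232 [434 433 423 404 363 322 330 373 411 423 422 411 400]
234 [424 423 412 355 241 175 189 265 355 404 415 419 440]
236 [[136, 141, 142], [136, 143, 144], [132, 138, 139], [114, 117, 117], [89, 71, 71], [96, 35, 34], [111, 35, 33], [119, 71, 70], [122, 107, 107], [126, 129, 130], [132, 140, 142], [139, 148, 149], [143, 154, 154]]
238 [[115, 121, 122], [113, 119, 120], [106, 112, 112], [95, 97, 98], [88, 69, 68], [99, 38, 37], [111, 33, 31], [105, 52, 49], [87, 71, 71], [87, 92, 91], [107, 117, 117], [126, 138, 138], [130, 143, 142]]
240 [231 230 223 222 202 178 172 189 209 233 267 347 433]
242 [294 282 278 250 215 171 161 173 207 280 388 564 671]
244 [426 400 359 269 205 188 182 186 189 213 291 393 510]
0.058 ptr z20,35 [301.43512781 221.22513428] [305.329469   230.23407252] tab20/39 [310.44776862 221.21472531] [316.38880945 232.86568736]
0.06 ptr z20,35 [301.59196178 218.75181718] [305.51187654 227.59917471] tab20/39 [310.63329877 218.74143978] [316.61384118 230.18424411]
0.062 ptr z20,35 [301.74979782 216.26269704] [305.69554058 224.94612661] tab20/39 [310.82001431 216.25235184] [316.84045594 227.48393763]
```

View pics/F.png

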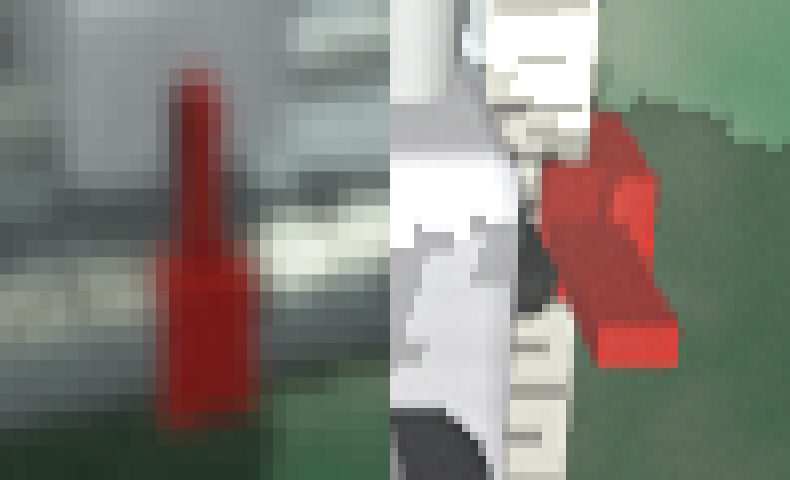

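Side view: the pointer's dark edge just shows at the tab's left, around col 291. The wrist view shows the pointer at rows 216–229 beside the tab, with the tab top at rows 231–236. I'll refine with sub-pixel profiles.

```bash
python3 - <<'E'
from h import *
th=np.radians(12.75);ox=np.array([np.cos(th),np.sin(th),0]);ey=np.array([np.sin(th),-np.cos(th),0]);K=np.array([.491,.0030,0])
s=get_calibration('side')
def onp(c,u,v,y):
    o,d=ray(c,u,v);p=o+d*((y-(o-K)@ey)/(d@ey));return (p-K)@ox,p[2]
def cen(f,v,a,b):
    r=np.load(f'pics/{f}.npz')['im'].astype(float)[v,a:b+1,1];x=np.arange(a,b+1)
    bg=np.interp(x,[a,b],[r[0],r[-1]]);w=np.clip(bg-r,0,None);return (w@x)/w.sum()
P0=[cen('side0',v,258,266) for v in(238,239,240)];P1=[cen('s2',v,303,310) for v in(231,232,233)]
T=[cen('side0',v,288,298) for v in(233,234,235,236)];T2=[cen('s2',v,288,298) for v in(234,235,236,237)]
print(P0,P1,T,T2)
q0=onp(s,np.mean(P0),239,.038);q1=onp(s,np.mean(P1),232,.038);print(q0,q1)
for y in(.0425,.0437,.0447,.046):print(y,[(onp(s,np.mean(t),235,y)[0]-q0[0])*.09/(q1[0]-q0[0]) for t in(T,T2)])
# wrist w1 : pointer home rows & red
for f,us,vr,qs in(('w1',range(286,290),range(176,196),(0,)),('w4',range(301,305),range(208,236),(.058,.06))):
    d=np.load(f'pics/{f}.npz');im=d['im'].astype(int);c=dict(zip(('fx','fy','cx','cy'),d['k']),view=d['view'])
    print(f,vr[0]);
    for u in us:print(u,im[list(vr),u].sum(1))
    for q in qs+(.058,):print('ptr',[proj(c,K+ox*q+ey*.038+[0,0,z]).round(1) for z in(.0125,.02,.035)],'tab',proj(c,K+ox*q+ey*.044+[0,0,.039]).round(1))
    red=((im[...,0]>165)&(im[...,1]<80)).astype(np.uint8);red[:,:280]=0;red[:,335:]=0;print('bright red',cv2.connectedComponentsWithStats(red)[2][1:4])
E
```

```text
[np.float64(262.23728813559325), np.float64(262.23383084577114), np.float64(262.3426086956522)] [np.float64(306.761316872428), np.float64(306.7934426229508), np.float64(306.8119122257053)] [np.float64(292.8890701468189), np.float64(292.80053908355796), np.float64(292.81808189062934), np.float64(292.91213282247764)] [np.float64(293.2952853598015), np.float64(293.3501400560224), np.float64(293.296875), np.float64(292.9808917197453)]
(np.float64(-0.0002768714236621362), np.float64(0.031184842377775246)) (np.float64(0.089301843887349), np.float64(0.03098795951483546))
0.0425 [np.float64(0.05971681347040374), np.float64(0.06048108425082578)]
0.0437 [np.float64(0.05928281485218453), np.float64(0.060045720861311006)]
0.0447 [np.float64(0.058921149337001766), np.float64(0.05968291803671536)]
0.046 [np.float64(0.05845098416726436), np.float64(0.05921127436474102)]
w1 176
286 [719 765 757 596 597 598 600 598 520 290 235 210 235 247 251 356 566 675
 671 609]
287 [765 765 753 581 711 765 765 765 731 465 433 338 340 346 487 629 669 662
 658 661]
288 [765 765 765 765 765 765 765 765 724 679 634 47
[... 481 characters left out ...]
580 689 644 553 504 323 338 403 201 203 207 210 213 215 224 242
 240 227 209 418 615 670 588 444 613 661]
303 [629 436 477 546 488 494 469 387 435 473 331 233 210 210 217 211 232 242
 240 222 197 510 670 665 589 440 611 660]
304 [507 327 253 292 298 303 301 304 308 310 308 326 311 234 213 215 220 224
 212 251 456 617 664 659 601 491 605 659]
ptr [array([299.7, 217.2]), array([301.4, 221.2]), array([305.3, 230.2])] tab [315.4 232.9]
ptr [array([299.8, 214.8]), array([301.6, 218.8]), array([305.5, 227.6])] tab [315.6 230.2]
ptr [array([299.7, 217.2]), array([301.4, 221.2]), array([305.3, 230.2])] tab [315.4 232.9]
bright red [[304 211   8   9  43]
 [313 212   5  12  37]
 [312 215   1   3   3]]
```

The estimates agree: the mark is at about 59.3 mm and the carriage is about 0.3 mm beyond it. I'll make a last small trim and settle.

>>> {"op": "carry_out", "data": {"targets": "-0.008 0 0 0 0 0 -1; 0 0 0 0 0 0 -1; 0 0 0 0 0 0 -1; 0 0 0 0 0 0 -1; 0 0 0 0 0 0 -1; 0 0 0 0 0 0 -1; 0 0 0 0 0 0 -1; 0 0 0 0 0 0 -1"}}

```text
time: 10.45
ee_pos: [0.5503, 0.0165, 0.2329]
tcp_rot: [180.0, 0.1, 12.7]
wrist_force: [-11.2, -2.8, 11.3]
opening: 0.0222
grasp_force: 98.3
```

```bash
python3 - <<'E'
from h import *
o=monitor.get_obs();print(o['ee_pos'],o['wrist_force'],o['grasp_force'],bot.job_done())
E
```

```text
the job is handed in; nothing more can be done
[0.55033525 0.0164851  0.23294235] [-11.21783456  -2.80814057  11.33843051] 98.29819321632385 None
```

The job is handed in: the carriage was drawn out to the end stop and eased back, and the arm is still gripping the knob with the pointer lined up with the red rider to within about 0.5 mm by my camera estimates (no verdict was returned).

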